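# Release wooden plugs from a rocker-gate feeder

### The arm

A 7-joint arm with a two-finger parallel gripper is mounted at the origin on the work surface; the furniture and walls round the work are solid. World frame = base frame: x ahead of the robot, y to its left, z up, the work surface at z = 0. Lengths are in m, angles in rad, forces in N, time in s.
With the tool pointing down it reaches from about 0.425 to 0.875 m from the base axis. Payload 4.7 kg.
Tool frame: the origin (TCP) lies midway between the tips of the shut fingers; the grasp point (between the pads) lies 19 mm behind it; z points along the fingers, y is the direction in which the jaws open and shut (so a half turn about z gives the same grasp; the last joint's range is limited). The gripper opens to 85 mm and grips with 20 to 120 N. Pads are 22 mm wide; open, the fingers measure 114 mm over their backs; the gripper's body (76 mm by 85 mm) begins 54 mm behind the grasp point. The pads swing forward as they close: fully open they stand 13 mm farther back than shut.
Start: joints at [1.293, 0.321, -0.07, 1.45, 0.023, 1.371, -0.057], TCP at [0.187, -0.623, 0.231] pointing down, gripper open.
Joint ranges: [-2.86, 2.86], [-0.3, 2.09], [-1.38, 1.24], [0.06, 2.45], [-1.56, 4.7], [0.09, 2.05], [-2.69, 2.69]. Speed limits (rad/s): [2.57, 2.57, 3.14, 3.14, 3.14, 3.14, 3.14].

### API

Orientations are given as a 3x3 rotation matrix whose columns are the frame's x, y, z axes.
In Python, from bench import r gives the robot as it stands.
- The arm moves only by the shell command python3 -m jog 'ROWS' [OPENING] [FORCE]. ROWS is JSON, a list of rows, each an object of numbers: "x", "y", "z": the shift along the tool's x, y, z in cm; "ax", "ay", "az": the turn, a rotation vector about the tool's x, y, z in units of 10 degrees (1.0 is 10 degrees). A call has 1 to 20 rows; each row shifts and turns the pose as measured when the row begins, along the tool's axes as they then stand; what a row does not reach is not made up. A row lasts 1/8 s, in which the tool goes at most 62.5 mm and 10.7 degrees, less where a joint would pass 70% of its speed; a pose out of reach is approached as far as the arm can. A call is refused whole if a number of a shift passes 6.25 or a number of a turn 1, either way. A call with a gripper value outside its range is refused whole. OPENING is the opening in per cent of the stroke, from 0 (shut) to 100 (fully open), set as the call begins (- or left out, the last holds). The fingers move at their own pace and stop on an object; FORCE is the grip in N (left out, the last holds). Time passes only in rows, so rows that do not move let the fingers close. It gives the time, the measured TCP pose, the force and the opening at its end, in the units of the state.
- r.get_obs(): the state, without advancing time (a new reading comes with each control period).
- r.snapshot(name): name is "side" or "top"; returns a dict with "frame" (400x640x3 uint8, red, green, blue), "depth" (400x640 float32, m along the optical axis (not along the pixel's ray), 0 where there is no reading), "K" (3x3 intrinsics, pixels), "dist_coeffs" ([k1, k2, p1, p2, k3] as OpenCV has them; the pictures are not rectified), "rvec" (rotation vector, rad) and "tvec" (3), from world to camera coordinates, as OpenCV has them. Camera axes: x right, y down, z forward; pixel columns grow to the right and rows downward; lengths in m; the calibration is good to about 2 mm. A picture is of the moment at which its call begins.
- r.job_done(): hands the job in, once; it reports no verdict.
The state is a dict: "t": time; "q": joint angles; "dq": joint speeds; "joint_torque": joint torques, N m; "ee_pos": TCP position; "tool_rot": TCP orientation; "wrist_force": force on the tool from outside, world axes, zero at the start; "wrist_torque": the same for the moment, N m; "opening": finger opening in m.
Only numpy, scipy, OpenCV 4.12 (cv2) and the standard library are available. Lean on these libraries where they do the work, as an engineer would, in place of code of your own. Each camera call takes 0.05 s, during which the arm holds its last target. There are 200 camera calls.

### The job

Push the blue tray along the bench until it rests against the front edge of the plug feeder's base, squarely under the mouth of the chute. Then press the red paddle down with the fingertips so that the yellow gate at the other end lifts, keep it down until all three wooden plugs have rolled into the tray, and let it come back up so that the gate shuts. Pick nothing up, touch neither the plugs nor the gate, and do not disturb the things lying round the feeder.

Things in the scene. Friction and masses are not known exactly. Their poses are not given: they have to be found in the camera images.
- feeder: plug feeder, fixed: plywood base 100 mm (x), y -190 to +45 mm, 15 mm thick; origin on the bench surface on its centre line. An aluminium chute 56 mm wide slopes down to +y; its mouth at y +70 mm overhangs the base by 25 mm, its floor there 55 mm up, so the 38 mm high tray passes under. Two wooden posts at y -45 mm, 168 mm high, 86 mm over their outsides, carry the rocker above the chute.
- rocker (a joint): hinge of the rocker, a seesaw bar along the feeder's y, pivoted at y -45 mm, 150 mm above the bench. 0 = gate shut (rest, held by a spring), 0.36 rad = paddle fully down on its stop, gate fully open. From about 0.22 rad the plugs pass under the gate. The paddle needs about 4 N to start and 7 N at the stop; let go, it springs back and the gate shuts.
- paddle_top (a point): centre of the top face of the red paddle (50 mm along the feeder's x by 44 mm along its y) at the -y end of the rocker, 163 mm above the bench at rest, at feeder y -155 mm; its z points up at rest. Fully pressed it has sunk about 40 mm and leans 0.36 rad, its outer (-y) edge lowest.
- gate_edge (a point): middle of the lower edge of the yellow gate, a plate 46 mm wide (feeder x), 4 mm thick and 95 mm high that hangs from the +y end of the rocker, just behind the mouth. Shut, this edge is 61 mm above the bench, 4 mm above the chute floor; it swings up (about 43 mm) and outward (+y, about 25 mm) as the gate opens.
- dock (a point): fixed point of the feeder on the bench surface at feeder y +105 mm, with the feeder's axes: where the tray's origin is when the tray is home, flat against the front edge of the base and centred under the mouth.
- tray: blue open tray, loose, 110 mm (its x) by 120 mm (its y) by 38 mm high, walls and floor 4 mm, about 0.35 kg. Origin at the centre of its underside. It starts on the feeder's +y side, some 60 to 100 mm short of home, roughly in line with the chute and with its x and y roughly along the feeder's.
- plug_1: dark wooden plug (short dowel), 22 mm in diameter, 44 mm long, lying across the chute, first behind the gate. Origin at its centre, its x along its length; it rolls.
- plug_2: second plug, the same.
- plug_3: third plug, the same.
- pine_cube: pine offcut 48x55x45 mm, loose on the bench beside the feeder, to be left alone; origin at the centre of its underside.
- file_handle: brown wooden file handle 30x95x30 mm, loose, lying beside the feeder, to be left alone; origin at the centre of its underside.
- screw_tin: grey tin 64 mm in diameter, 45 mm high, loose, to be left alone; origin at the centre of its underside.
- tape_measure: yellow tape measure 37x84x68 mm, loose, to be left alone; origin at the centre of its underside.
Mind the look-alikes: they are no part of the job. What is shaped like the plug_2 but green or white is not meant.

How it is judged:
On the way, in this order (a step that is already met when the one before it is completed fails the run):
1. the tray is pushed home against the feeder's base, under the mouth (x of tray in the frame of dock between -0.024 and 0.024 m and y of tray in the frame of dock below 0.012 m and value of joint rocker below 0.1 rad), for 0.2 s.
2. the fingers press the paddle down and the gate begins to lift (contact force between the fingers and rocker_c0 above 1 N and value of joint rocker above 0.1 rad and x of tray in the frame of dock between -0.024 and 0.024 m and y of tray in the frame of dock below 0.012 m), for 0.02 s.
3. all three plugs have rolled into the tray while the fingers keep the paddle down (x of plug_1 in the frame of tray between -0.053 and 0.053 m and y of plug_1 in the frame of tray between -0.058 and 0.058 m and z of plug_1 in the frame of tray between 0 and 0.04 m and x of plug_2 in the frame of tray between -0.053 and 0.053 m and y of plug_2 in the frame of tray between -0.058 and 0.058 m and z of plug_2 in the frame of tray between 0 and 0.04 m and x of plug_3 in the frame of tray between -0.053 and 0.053 m and y of plug_3 in the frame of tray between -0.058 and 0.058 m and z of plug_3 in the frame of tray between 0 and 0.04 m and contact force between the fingers and rocker_c0 above 1 N and value of joint rocker above 0.15 rad), for 0.1 s.
At the end, for the whole second after the job is handed in: All three plugs lie in the tray, the tray stands on the bench against the feeder's base (within 12 mm of home along the chute and 24 mm across), at rest, and the gate is shut again (rocker below 0.04 rad) (x of plug_1 in the frame of tray between -0.053 and 0.053 m and y of plug_1 in the frame of tray between -0.058 and 0.058 m and z of plug_1 in the frame of tray between 0 and 0.04 m and x of plug_2 in the frame of tray between -0.053 and 0.053 m and y of plug_2 in the frame of tray between -0.058 and 0.058 m and z of plug_2 in the frame of tray between 0 and 0.04 m and x of plug_3 in the frame of tray between -0.053 and 0.053 m and y of plug_3 in the frame of tray between -0.058 and 0.058 m and z of plug_3 in the frame of tray between 0 and 0.04 m and x of tray in the frame of dock between -0.024 and 0.024 m and y of tray in the frame of dock below 0.012 m and value of joint rocker below 0.04 rad and height (world z) of tray below 0.006 m and linear speed of tray below 0.02 m/s); the robot touches nothing.
It fails at once if the tray is lifted or tipped (height (world z) of tray above 0.015 m or angle between tray's own z axis and vertical above 0.2 rad).
It fails at once if the robot touches a plug (contact force between any of the fingers, the arm and plug_1 above 0.5 N or contact force between any of the fingers, the arm and plug_2 above 0.5 N or contact force between any of the fingers, the arm and plug_3 above 0.5 N).
It fails at once if the robot touches the gate (contact force between any of the fingers, the arm and rocker_c1 above 1 N).
It fails at once if a thing lying round the feeder is disturbed (moved more than 20 mm) (distance of any of pine_cube, file_handle, screw_tin, tape_measure from where it was at the start of the episode above 0.02 m).
It also fails if it takes over 43 s, if anything falls off the work surface, if the arm or the gripper's body presses on something with over 40 N, if the wrist force passes 120 N, or if a joint passes its speed limit or range.

## Working session

There is one attempt and no reset: what is moved stays moved. The work goes in short steps, Python scripts to look and compute and a shell command to move; the robot and the scene stay as the last step left them, time stands still between calls to the robot, and variables do not carry over. Pictures are saved under pics/ and viewed, about 8 in all and at most 12, crops included, and the job is handed in when it is done.

```bash
ls; mkdir -p pics; cat > h.py <<'E'
import numpy as np,cv2
from bench import r
def snap(n):
    s=r.snapshot(n); s['R']=cv2.Rodrigues(np.array(s['rvec'],float))[0]; s['t']=np.array(s['tvec'],float).ravel(); return s
def world(s,uv,depth=None,z=None):
    uv=np.array(uv,float).reshape(-1,1,2)
    n=cv2.undistortPoints(uv,np.array(s['K'],float),np.array(s['dist_coeffs'],float)).reshape(-1,2)
    d=np.c_[n,np.ones(len(n))]
    C=-s['R'].T@s['t']; D=d@s['R']
    if depth is not None: return C+D*np.asarray(depth)[:,None]
    return C+D*((z-C[2])/D[:,2])[:,None]
def save(name,img): cv2.imwrite('pics/'+name,cv2.cvtColor(img,cv2.COLOR_RGB2BGR))
def cloud(s):
    v,u=np.mgrid[0:400,0:640]; return world(s,np.c_[u.ravel(),v.ravel()],depth=s['depth'].ravel()).reshape(400,640,3)
E
python3 - <<'E'
from h import *
for n in('top','side'):
    s=snap(n); save(n+'0.png',s['frame']); np.savez(n+'0.npz',**s)
    print(n,-s['R'].T@s['t'])
o=r.get_obs(); print(o['t'],o['ee_pos'],o['tool_rot'],o['opening'])
E
```

```text
pics
top [ 0.50288117 -0.03449537  0.95540927]
side [0.27158008 0.7975664  0.46835428]
0.1 [ 0.18681927 -0.62209236  0.23035499] [[ 9.57720407e-01  2.87700056e-01 -5.48127898e-04]
 [ 2.87700567e-01 -9.57719169e-01  1.54162781e-03]
 [-8.14261859e-05 -1.63414512e-03 -9.99998661e-01]] 0.08572264199169094
```

View pics/top0.png

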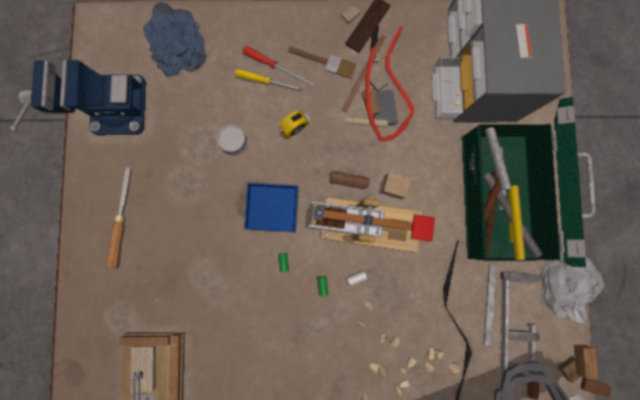

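View pics/side0.png

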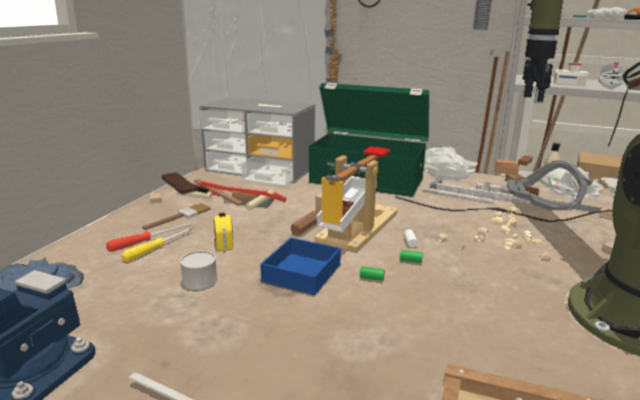

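The top view shows the tray at (271,207), the feeder mouth at (318,215), the red paddle at (423,229), and the decoys (green at (283,262) and (323,286), white at (357,278)). The only blue tray shape is the one at (271,207). The vise at (90,95) is dark blue but is not a tray. The red paddle could be confused with the red screwdriver at (260,57) and the red cord at (390,90). The side view confirms the paddle at (376,152) and the yellow gate at (332,200). Next I'll measure them.

```bash
cat > meas.py <<'E'
from h import *
def mask(s,kind,box):
    hsv=cv2.cvtColor(s['frame'],cv2.COLOR_RGB2HSV); H,S,V=cv2.split(hsv)
    m={'blue':(H>105)&(H<128)&(S>120),'red':((H<6)|(H>174))&(S>180)&(V>110)}[kind]
    b=np.zeros(m.shape,bool); u0,v0,u1,v1=box; b[v0:v1,u0:u1]=1
    return (m&b).astype(np.uint8)
def rect(s,m,z):
    c=max(cv2.findContours(m,0,cv2.CHAIN_APPROX_NONE)[0],key=cv2.contourArea)
    w=world(s,c.reshape(-1,2).astype(float),z=z)[:,:2]
    return cv2.minAreaRect((w*1000).astype(np.float32))
E
python3 - <<'E'
from meas import *
s=snap('top'); P=cloud(s)
m=mask(s,'blue',(225,165,320,250)); print('tray rim',rect(s,m,.038))
pz=P[m>0][:,2]; print(np.percentile(pz,[5,50,95]))
mr=mask(s,'red',(400,205,445,250)); print('paddle',rect(s,mr,.163), np.percentile(P[mr>0][:,2],[5,50,95]), np.median(P[mr>0],0))
# feeder base: height 10-20mm in region
reg=np.zeros(m.shape,bool); reg[190:256,305:440]=1
b=(P[...,2]>.010)&(P[...,2]<.020)&reg
q=(P[b][:,:2]*1000).astype(np.float32); print('base',len(q),cv2.minAreaRect(q))
for nm,(u0,v0,u1,v1) in dict(handle=(325,168,372,192),cube=(380,170,412,202),tin=(215,120,248,157),tape=(275,105,312,140)).items():
    p=P[v0:v1,u0:u1].reshape(-1,3); p=p[p[:,2]>.012]; print(nm,cv2.boundingRect((p[:,:2]*1000).astype(np.float32)),p[:,2].max())
f=s['frame'][150:270,220:460]; save('crop1.png',cv2.resize(f,None,fx=3.3,fy=3.3,interpolation=cv2.INTER_CUBIC))
E
```

```text
tray rim ((579.3162231445312, 66.22805786132812), (117.1078109741211, 106.02848815917969), 86.4330825805664)
[0.00213085 0.0050654  0.03784437]
paddle ((525.504150390625, -251.1267547607422), (41.07752990722656, 45.62657928466797), 82.12003326416016) [0.16120472 0.16342729 0.16563978] [ 0.52454656 -0.2510011   0.16342729]
base 1828 ((552.7574462890625, -172.76763916015625), (234.9962158203125, 130.84646606445312), 81.19904327392578)
handle (502, -165, 165, 131) 0.9554092719989248
cube (502, -262, 158, 228) 0.9554092719989248
tin (502, -35, 273, 228) 0.9554092719989248
tape (502, -35, 310, 84) 0.9554092719989248
```

View pics/crop1.png

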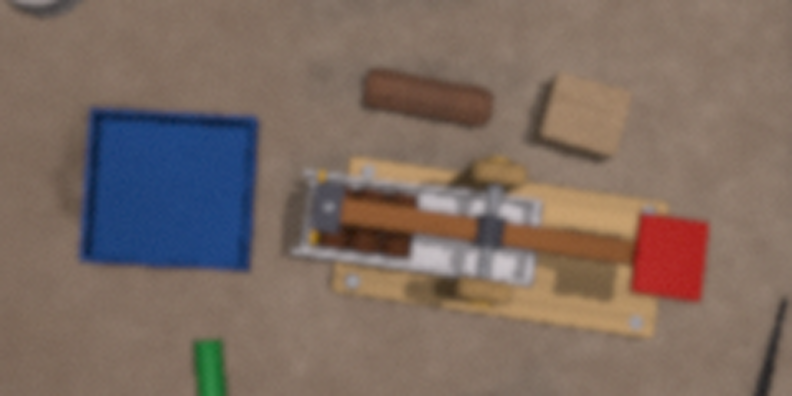

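The crop confirms the choice of blue tray, feeder (red paddle on its -y end) and dark plugs under the bar. I'll refine the base axis.

```bash
python3 - <<'E'
from meas import *
s=snap('top'); P=cloud(s); H,S,V=cv2.split(cv2.cvtColor(s['frame'],cv2.COLOR_RGB2HSV))
# base corners from crop (px/3.3+offset), cast at z=15mm
c=np.array([(350,158),(667,205),(655,336),(333,290)])/3.3+[220,150]
w=world(s,c,z=.015)[:,:2]; print('corners',w.round(4)); 
print('len',np.linalg.norm(w[0]-w[1]),np.linalg.norm(w[3]-w[2]),'wid',np.linalg.norm(w[0]-w[3]),np.linalg.norm(w[1]-w[2]))
d=(w[0]-w[1])+(w[3]-w[2]); d/=np.linalg.norm(d); X=np.array([d[1],-d[0]])
print('dir',d,np.degrees(np.arctan2(d[0],d[1])))
pad=np.array([.5255,-.2511])
o1=w.mean(0)+.0725*d; o2=pad+.155*d; print('origin',o1,o2)
for o in(o1,o2):
    dk=o+.105*d; t=np.array([.5793,.0662])-dk; print('dock',dk,'tray x,y',t@X,t@d)
o=(o1+o2)/2
for nm,(u0,v0,u1,v1) in dict(handle=(328,168,372,190),cube=(382,170,413,200)).items():
    p=P[v0:v1,u0:u1].reshape(-1,3); p=p[(p[:,2]>.015)&(p[:,2]<.06)]-[*o,0]; print(nm,'feeder x',(p[:,:2]@X).min(),(p[:,:2]@X).max(),'y',(p[:,:2]@d).min(),(p[:,:2]@d).max())
E
```

```text
corners [[ 0.6021 -0.0636]
 [ 0.5663 -0.2928]
 [ 0.4723 -0.2809]
 [ 0.5069 -0.0504]]
len 0.23196237094175534 0.2330293464592454 wid 0.09613639886027515 0.09470901041824287
dir [0.15146171 0.98846313] 8.711644245173998
origin [ 0.5478597  -0.10026813] [ 0.54897656 -0.09788822]
dock [0.56376318 0.0035205 ] tray x,y 0.005864029941762249 0.06430960802007538
dock [0.56488004 0.00590041] tray x,y 0.005120515844664038 0.06178798970360057
handle feeder x 0.08311744793041913 0.11527078001794441 y -0.05119977981802138 0.04156327288802906
cube feeder x 0.0724033289638849 0.1269720985000904 y -0.1461503700241932 -0.08526830134532833
```

```bash
cat > st.py <<'E'
import numpy as np; from bench import r
o=r.get_obs(); d=np.array([.150,.9887]); X=np.array([d[1],-d[0]]); p=o['ee_pos'][:2]-np.array([.5483,-.099])
T=np.array(o['tool_rot'])
print('t %.2f feeder x %.4f y %.4f z %.4f yaw err %.2f tilt %s F %s q %s'%(o['t'],p@X,p@d,o['ee_pos'][2],np.degrees(np.arctan2(T[0,0],T[1,0]))-8.63,T[:2,2].round(3),np.round(o['wrist_force'],1),np.round(o['q'],2)),o['opening'])
E
python3 -m jog '[{"az":-0.92},{"az":-0.92},{"az":-0.92},{"az":-0.92},{"az":-0.92},{"az":-0.92},{"az":-0.92}]' 60 20; python3 st.py
python3 -m jog '[{"x":5.5,"y":1.9},{"x":5.5,"y":1.9},{"x":5.5,"y":1.9},{"x":5.5,"y":1.9},{"x":5.5,"y":1.9}]'; python3 st.py
```

```text
t 0.20 feeder x -0.2789 y -0.5715 z 0.2306 yaw err 64.65 tilt [-0.     0.001] F [ 0.8 -0.1 -0.2] q [ 1.29  0.32 -0.07  1.45  0.02  1.37 -0.06] 0.08543273366797184
t 0.20 feeder x -0.2789 y -0.5715 z 0.2306 yaw err 64.65 tilt [-0.     0.001] F [ 0.8 -0.1 -0.2] q [ 1.29  0.32 -0.07  1.45  0.02  1.37 -0.06] 0.08543273366797184validation failed for argument at $[0]...
validation failed for argument at $[0]...
```

```bash
python3 -m jog '[{"x":0,"y":0,"z":0,"ax":0,"ay":0,"az":-0.9},{"x":0,"y":0,"z":0,"ax":0,"ay":0,"az":-0.9}]' 60 20; python3 st.py
```

```text
t: 0.45
ee_pos: [0.1868, -0.6219, 0.2299]
tool_rot: [[0.817, 0.577, -0.001], [0.577, -0.817, 0.002], [0.001, -0.002, -1.0]]
wrist_force: [0.3, 0.1, -0.9]
opening: 0.0521
t 0.45 feeder x -0.2790 y -0.5712 z 0.2299 yaw err 46.12 tilt [-0.001  0.002] F [ 0.3  0.1 -0.9] q [ 1.33  0.32 -0.11  1.45  0.04  1.37  0.26] 0.05209228137217455
```

```bash
python3 -m jog '[{"x":0,"y":0,"z":0,"ax":0,"ay":0,"az":-0.93},{"x":0,"y":0,"z":0,"ax":0,"ay":0,"az":-0.93},{"x":0,"y":0,"z":0,"ax":0,"ay":0,"az":-0.93},{"x":0,"y":0,"z":0,"ax":0,"ay":0,"az":-0.93},{"x":0,"y":0,"z":0,"ax":0,"ay":0,"az":-0.89}]' >/dev/null; python3 st.py
python3 -m jog '[{"x":5.5,"y":1.9,"z":0,"ax":0,"ay":0,"az":0},{"x":5.5,"y":1.9,"z":0,"ax":0,"ay":0,"az":0},{"x":5.5,"y":1.9,"z":0,"ax":0,"ay":0,"az":0},{"x":5.5,"y":1.9,"z":0,"ax":0,"ay":0,"az":0},{"x":5.5,"y":1.9,"z":0,"ax":0,"ay":0,"az":0}]'>/dev/null; python3 st.py
```

```text
t 1.07 feeder x -0.2795 y -0.5704 z 0.2282 yaw err -1.55 tilt [-0.002  0.005] F [-0.2 -0.2  0.1] q [ 1.41  0.33 -0.22  1.45  0.07  1.37  1.06] 0.05134392218592817
t 1.70 feeder x -0.1924 y -0.2894 z 0.2267 yaw err -1.08 tilt [-0.003  0.006] F [ 1.  0. -0.] q [ 1.21 -0.03 -0.41  1.86 -0.01  1.32  0.68] 0.0513051810584082
```

```bash
python3 -m jog '[{"x":5.5,"y":1.9,"z":0,"ax":0,"ay":0,"az":0.05},{"x":5.5,"y":1.9,"z":0,"ax":0,"ay":0,"az":0.05},{"x":5.5,"y":1.9,"z":0,"ax":0,"ay":0,"az":0},{"x":5.5,"y":1.9,"z":0,"ax":0,"ay":0,"az":0},{"x":5.5,"y":1.9,"z":0,"ax":0,"ay":0,"az":0},{"x":5.5,"y":1.9,"z":0,"ax":0,"ay":0,"az":0},{"x":5.5,"y":1.9,"z":0,"ax":0,"ay":0,"az":0},{"x":5.5,"y":1.9,"z":0,"ax":0,"ay":0,"az":0},{"x":5.5,"y":1.9,"z":0,"ax":0,"ay":0,"az":0},{"x":5.0,"y":1.9,"z":0,"ax":0,"ay":0,"az":0}]'>/dev/null; python3 st.py
```

```text
t 2.95 feeder x 0.0006 y 0.2728 z 0.2290 yaw err 0.27 tilt [ 0.003 -0.002] F [ 0.1 -0.5  1. ] q [ 0.43  0.39 -0.98  1.53  0.33  1.4  -0.72] 0.05120553060811427
```

```bash
python3 -m jog '[{"x":0,"y":0.2,"z":5,"ax":0,"ay":0,"az":0},{"x":0,"y":0.2,"z":5,"ax":0,"ay":0,"az":0},{"x":0,"y":0,"z":5,"ax":0,"ay":0,"az":0},{"x":0,"y":0,"z":4.0,"ax":0,"ay":0,"az":0},{"x":0,"y":0,"z":1.5,"ax":0,"ay":0,"az":0},{"x":0,"y":0,"z":0.5,"ax":0,"ay":0,"az":0}]'>/dev/null; python3 st.py; python3 - <<'E'
from meas import *
s=snap('top'); print(rect(s,mask(s,'blue',(225,165,320,250)),.038)); save('top1.png',cv2.resize(s['frame'][130:270,180:460],None,fx=2.8,fy=2.8))
E
```

```text
t 3.70 feeder x 0.0057 y 0.2815 z 0.0134 yaw err -0.22 tilt [0.004 0.004] F [ 0.2  0.6 -0.2] q [ 0.33  0.61 -0.85  1.72  0.52  1.05 -0.85] 0.051475164835802285
((579.34814453125, 66.18663787841797), (116.94603729248047, 106.01282501220703), 86.51176452636719)
```

View pics/top1.png

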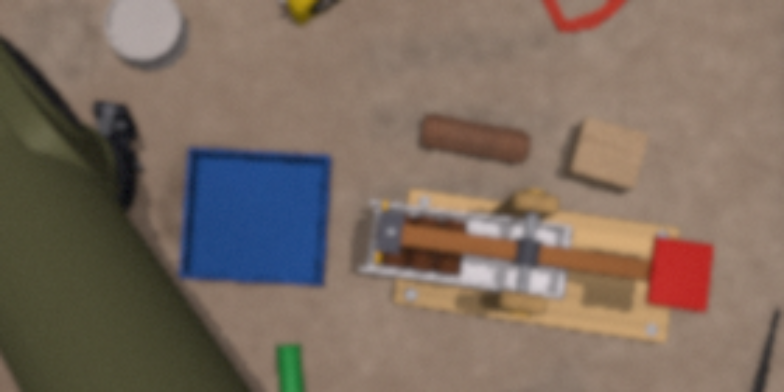

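```bash
python3 -m jog '[{"x":-1.5,"y":0,"z":0,"ax":0,"ay":0,"az":0},{"x":-1,"y":0,"z":0,"ax":0,"ay":0,"az":0},{"x":-1,"y":0,"z":0,"ax":0,"ay":0,"az":0},{"x":-1,"y":0,"z":0,"ax":0,"ay":0,"az":0},{"x":-1,"y":0,"z":0,"ax":0,"ay":0,"az":0},{"x":-1,"y":0,"z":0,"ax":0,"ay":0,"az":0},{"x":-1,"y":0,"z":0,"ax":0,"ay":0,"az":0},{"x":-1,"y":0,"z":0,"ax":0,"ay":0,"az":0}]'>/dev/null; python3 st.py;  python3 - <<'E'
from meas import *
s=snap('top'); print(rect(s,mask(s,'blue',(225,165,320,250)),.038))
E
```

```text
t 4.75 feeder x 0.0092 y 0.1934 z 0.0180 yaw err -0.22 tilt [0.013 0.007] F [0.3 1.9 0.2] q [ 0.51  0.55 -0.87  1.8   0.49  1.01 -0.7 ] 0.05133396481461182
((568.793212890625, 22.657451629638672), (116.06456756591797, 105.08547973632812), 81.62820434570312)
```

```bash
python3 -m jog '[{"x":-0.8,"y":-0.2,"z":0.3,"ax":0,"ay":0,"az":0},{"x":-0.6,"y":-0.1,"z":0.2,"ax":0,"ay":0,"az":0}]'>/dev/null; python3 st.py
python3 -m jog '[{"x":-0.4,"y":0,"z":0,"ax":0,"ay":0,"az":0}]'>/dev/null; python3 st.py
python3 -m jog '[{"x":-0.4,"y":0,"z":0,"ax":0,"ay":0,"az":0}]'>/dev/null; python3 st.py;  python3 - <<'E'
from meas import *
s=snap('top'); print(rect(s,mask(s,'blue',(225,165,340,250)),.038))
E
```

```text
t 5.05 feeder x 0.0078 y 0.1804 z 0.0143 yaw err -0.22 tilt [0.018 0.01 ] F [1.2 4.3 3.6] q [ 0.53  0.54 -0.87  1.82  0.48  0.99 -0.68] 0.051219973905206745
t 5.17 feeder x 0.0076 y 0.1765 z 0.0143 yaw err -0.26 tilt [0.018 0.01 ] F [0.2 3.1 0.8] q [ 0.54  0.54 -0.87  1.82  0.48  0.99 -0.67] 0.05119463492084507
t 5.30 feeder x 0.0081 y 0.1753 z 0.0147 yaw err -0.28 tilt [0.02  0.015] F [ 3.5 12.4  2.3] q [ 0.55  0.54 -0.87  1.82  0.48  0.98 -0.66] 0.051453388316755166
((564.5912475585938, 0.27365875244140625), (105.26919555664062, 105.24861907958984), 81.58319854736328)
```

```bash
python3 -m jog '[{"x":-0.4,"y":0,"z":0,"ax":0,"ay":0,"az":0}]'>/dev/null; python3 st.py
python3 -m jog '[{"x":3,"y":0,"z":0,"ax":0,"ay":0,"az":0},{"x":4,"y":0,"z":-3,"ax":0,"ay":0,"az":0},{"x":0,"y":0,"z":-6,"ax":0,"ay":0,"az":0},{"x":0,"y":0,"z":-6,"ax":0,"ay":0,"az":0},{"x":0,"y":0,"z":-6,"ax":0,"ay":0,"az":0},{"x":0,"y":0,"z":-3,"ax":0,"ay":0,"az":0}]' 0 >/dev/null; python3 st.py;  python3 - <<'E'
from meas import *
s=snap('top'); print(rect(s,mask(s,'blue',(225,165,340,250)),.038)); a=cv2.resize(s['frame'][130:270,180:460],None,fx=2,fy=2)
s=snap('side'); b=cv2.resize(s['frame'][130:310,180:460],None,fx=2,fy=2); save('two.png',np.vstack([a,b])[:600])
E
```

```text
t 5.47 feeder x 0.0083 y 0.1754 z 0.0154 yaw err -0.36 tilt [0.023 0.021] F [ 2.6 10.8  0.1] q [ 0.56  0.53 -0.88  1.82  0.47  0.98 -0.66] 0.05101802968259927
t 6.22 feeder x 0.0012 y 0.2314 z 0.2557 yaw err -0.08 tilt [0.005 0.005] F [0.2 1.2 0.3] q [ 0.55  0.34 -1.01  1.53  0.29  1.42 -0.62] -0.00013283293571357104
((565.9024047851562, 4.824916839599609), (115.85669708251953, 105.23866271972656), 80.7615966796875)
```

View pics/two.png

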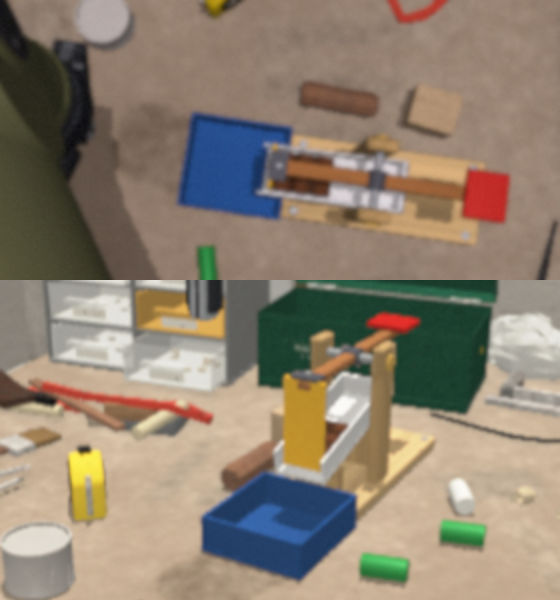

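The tray is home: its centre is about 2 mm from the dock and square, against the base front at crop (285,175) in the top view. Nothing else has moved. Now the paddle.

```bash
python3 -m jog '[{"x":-5.5,"y":0,"z":0,"ax":0,"ay":0,"az":0},{"x":-5.5,"y":0,"z":0,"ax":0,"ay":0,"az":0},{"x":-5.5,"y":0,"z":0,"ax":0,"ay":0,"az":0},{"x":-5.5,"y":0,"z":0,"ax":0,"ay":0,"az":0},{"x":-5.5,"y":0,"z":0,"ax":0,"ay":0,"az":0},{"x":-5.5,"y":0,"z":0,"ax":0,"ay":0,"az":0},{"x":-4,"y":0,"z":0,"ax":0,"ay":0,"az":0}]'>/dev/null; python3 st.py
```

```text
t 7.20 feeder x -0.0059 y -0.1547 z 0.2440 yaw err -0.11 tilt [-0.015  0.001] F [0.1 0.3 0.1] q [ 1.13  0.27 -0.86  1.58  0.21  1.4   0.1 ] -9.260076240456873e-05
```

```bash
python3 -m jog '[{"x":0,"y":0.4,"z":3,"ax":0,"ay":0,"az":0},{"x":0,"y":0.2,"z":3,"ax":0,"ay":0,"az":0},{"x":0,"y":0,"z":0.8,"ax":0,"ay":0,"az":0},{"x":0,"y":0,"z":0,"ax":0,"ay":0,"az":0}]'>/dev/null; python3 st.py
```

```text
t 7.70 feeder x -0.0075 y -0.1649 z 0.1683 yaw err 0.66 tilt [-0.028  0.002] F [-0.2 -0.3  0.6] q [ 1.11  0.33 -0.84  1.67  0.26  1.28  0.06] 1.296058123576061e-05
```

```bash
python3 -m jog '[{"x":1.0,"y":0.7,"z":-0.2,"ax":0,"ay":0,"az":0},{"x":0,"y":0,"z":0,"ax":0,"ay":0,"az":0}]'>/dev/null; python3 st.py; python3 -m jog '[{"x":0.1,"y":0,"z":1,"ax":0,"ay":0,"az":0},{"x":0.1,"y":0,"z":1,"ax":0,"ay":0,"az":0}]'>/dev/null; python3 st.py
```

```text
t 7.95 feeder x 0.0010 y -0.1539 z 0.1719 yaw err 0.61 tilt [-0.026  0.001] F [-0.2  0.4 -0.3] q [ 1.09  0.34 -0.84  1.66  0.27  1.29  0.03] 0.00012475060764205665
t 8.20 feeder x 0.0020 y -0.1533 z 0.1535 yaw err 0.61 tilt [-0.023 -0.004] F [-2.7 -4.3  5.4] q [ 1.08  0.36 -0.83  1.68  0.29  1.25  0.02] 0.0002889191520986217
```

```bash
python3 -m jog '[{"x":0.1,"y":0,"z":1,"ax":0,"ay":0,"az":0},{"x":0.1,"y":0,"z":1,"ax":0,"ay":0,"az":0},{"x":0.1,"y":0,"z":0.6,"ax":0,"ay":0,"az":0}]'>/dev/null; python3 st.py; python3 -m jog '[{"x":0,"y":0,"z":0.3,"ax":0,"ay":0,"az":0},{"x":0,"y":0,"z":0.1,"ax":0,"ay":0,"az":0},{"x":0,"y":0,"z":0.1,"ax":0,"ay":0,"az":0},{"x":0,"y":0,"z":0.1,"ax":0,"ay":0,"az":0}]'>/dev/null; python3 st.py; python3 - <<'E'
from meas import *
s=snap('top'); a=cv2.resize(s['frame'][130:270,180:460],None,fx=2,fy=2)
s=snap('side'); b=cv2.resize(s['frame'][130:290,180:460],None,fx=2,fy=2); save('press.png',np.vstack([a,b]))
E
```

```text
t 8.57 feeder x 0.0020 y -0.1512 z 0.1280 yaw err 0.70 tilt [-0.022 -0.006] F [-2.3  0.5  7.2] q [ 1.07  0.38 -0.83  1.71  0.31  1.2  -0.  ] -0.00014380553869781728
t 9.07 feeder x 0.0021 y -0.1510 z 0.1272 yaw err 0.73 tilt [-0.022 -0.009] F [-3.1  0.5  9.3] q [ 1.07  0.38 -0.82  1.71  0.31  1.2  -0.01] -0.00024364432796291727
```

View pics/press.png

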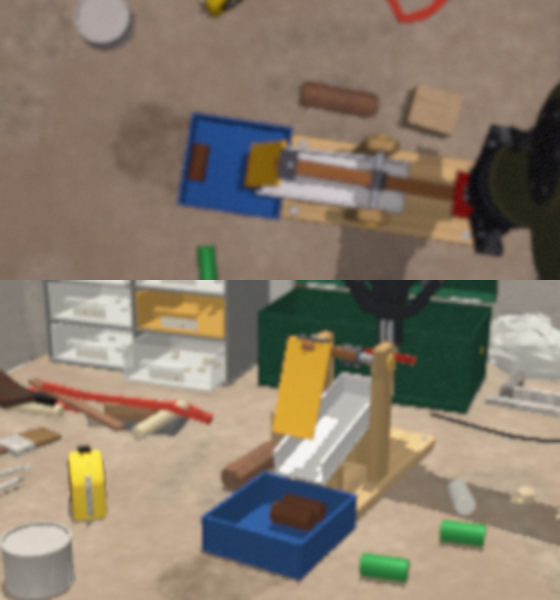

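The gate is open and the chute is empty. Top view shows a plug at (197,163); the side view shows what look like several plugs at (300,512). I'll hold a while longer and count them.

```bash
python3 -m jog '[{"x":0,"y":0,"z":0.1,"ax":0,"ay":0,"az":0},{"x":0,"y":0,"z":0.1,"ax":0,"ay":0,"az":0},{"x":0,"y":0,"z":0.1,"ax":0,"ay":0,"az":0},{"x":0,"y":0,"z":0.1,"ax":0,"ay":0,"az":0},{"x":0,"y":0,"z":0.1,"ax":0,"ay":0,"az":0},{"x":0,"y":0,"z":0.1,"ax":0,"ay":0,"az":0},{"x":0,"y":0,"z":0.1,"ax":0,"ay":0,"az":0},{"x":0,"y":0,"z":0.1,"ax":0,"ay":0,"az":0}]'>/dev/null; python3 st.py; python3 - <<'E'
from meas import *
s=snap('top'); a=cv2.resize(s['frame'][175:255,255:395],None,fx=4,fy=4,interpolation=2)
s=snap('side'); b=cv2.resize(s['frame'][225:290,260:400],None,fx=4,fy=4,interpolation=2); save('press2.png',np.vstack([a,b]))
E
```

```text
t 10.18 feeder x 0.0021 y -0.1510 z 0.1272 yaw err 0.83 tilt [-0.023 -0.014] F [-2.9 -0.4  9.4] q [ 1.06  0.38 -0.82  1.71  0.32  1.2  -0.01] -0.00013227448582104305
```

View pics/press2.png

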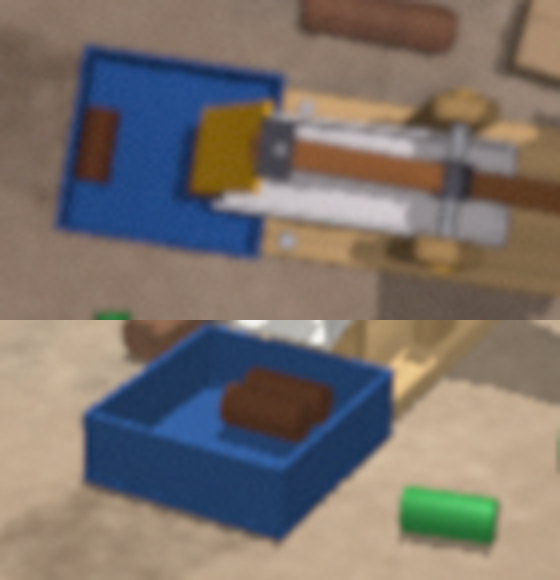

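```bash
python3 - <<'E'
from meas import *
d=np.array([.15,.9887]);X=np.array([d[1],-d[0]]);tr=np.array([.5659,.0048])
for n in('side','top'):
    s=snap(n);P=cloud(s);H,S,V=cv2.split(cv2.cvtColor(s['frame'],cv2.COLOR_RGB2HSV))
    q=P[...,:2]-tr; x=q@X;y=q@d
    m=((H<15)&(S>90)&(V<130)&(abs(x)<.055)&(abs(y)<.06)&(P[...,2]<.045)&(P[...,2]>.004)).astype(np.uint8)
    k,L,st,c=cv2.connectedComponentsWithStats(m)
    for i in range(1,k):
        if st[i,4]>25:
            b=L==i; print(n,st[i],'x',np.percentile(x[b],[3,50,97]).round(3),'y',np.percentile(y[b],[3,50,97]).round(3),'z',np.percentile(P[b][:,2],[3,50,97]).round(3))
E
```

```text
side [316 238  26  17 304] x [-0.025 -0.008  0.015] y [-0.044 -0.02  -0.013] z [0.011 0.022 0.027]
top [275 203   9  17 113] x [-0.019 -0.001  0.017] y [0.037 0.044 0.052] z [0.021 0.025 0.029]
```

All three plugs are in the tray: two at tray y of about -0.02 and -0.04, one at +0.045, all lying on the floor. I'll release the paddle.

```bash
python3 -m jog '[{"x":0,"y":0,"z":-1,"ax":0,"ay":0,"az":0},{"x":0,"y":0,"z":-1,"ax":0,"ay":0,"az":0},{"x":0,"y":0,"z":-1,"ax":0,"ay":0,"az":0},{"x":0,"y":0,"z":-1,"ax":0,"ay":0,"az":0},{"x":0,"y":0,"z":-2,"ax":0,"ay":0,"az":0},{"x":0,"y":0,"z":-4,"ax":0,"ay":0,"az":0},{"x":-4,"y":0,"z":-4,"ax":0,"ay":0,"az":0},{"x":-4,"y":0,"z":0,"ax":0,"ay":0,"az":0},{"x":-4,"y":0,"z":0,"ax":0,"ay":0,"az":0},{"x":0,"y":0,"z":0,"ax":0,"ay":0,"az":0},{"x":0,"y":0,"z":0,"ax":0,"ay":0,"az":0},{"x":0,"y":0,"z":0,"ax":0,"ay":0,"az":0},{"x":0,"y":0,"z":0,"ax":0,"ay":0,"az":0}]'>/dev/null; python3 st.py; python3 - <<'E'
from meas import *
s=snap('top'); print(rect(s,mask(s,'blue',(225,165,340,250)),.038)); P=cloud(s); m=mask(s,'red',(400,205,445,250)); print('paddle z',np.median(P[m>0][:,2]) if m.any() else None)
a=cv2.resize(s['frame'][130:270,180:460],None,fx=2,fy=2)
s=snap('side'); b=cv2.resize(s['frame'][130:290,180:460],None,fx=2,fy=2); save('end.png',np.vstack([a,b]))
E
```

```text
t 12.00 feeder x 0.0045 y -0.2678 z 0.2781 yaw err 0.45 tilt [-0.021 -0.015] F [-0.3  0.9 -0.2] q [ 1.17  0.36 -0.8   1.41  0.28  1.49  0.22] 0.00035123891112866695
((565.9428100585938, 5.077369689941406), (115.49760437011719, 105.70719909667969), 81.35953521728516)
paddle z 0.16342582088068225
```

View pics/end.png

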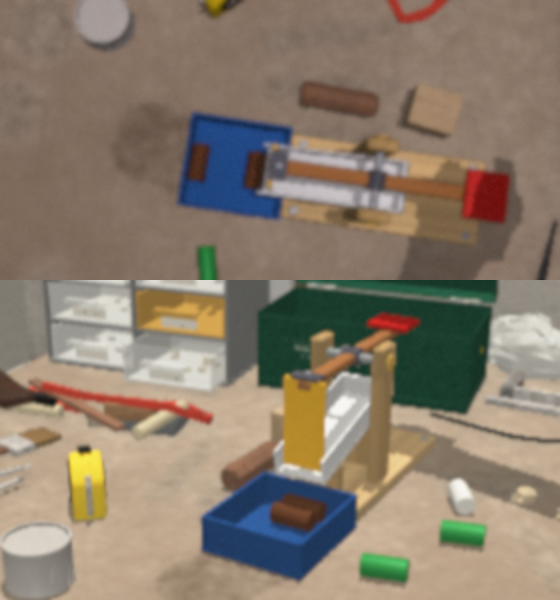

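The gate is shut and the paddle is back at 163 mm. Plugs show at (198,162) and (256,170) in the top view, and the side view shows the pair at (300,512). The surrounding things have not moved.

```bash
python3 -c "
from bench import r; print(r.job_done())"
```

```text
the job is handed in; nothing more can be done
None
```

I pushed the tray home and pressed the paddle until all three plugs had rolled into the tray. I then let the paddle up so the gate shut, and handed the job in at about 12 s of the 43 s allowed. No verdict is reported, so success is judged from my own checks.

- **Tray:** its centre measured about 2 mm from the dock and square to the feeder, and it was in the same place after the release. While pushing, the force jumped to about 12 N as the tray stopped, which fits it resting against the base.
- **Press:** the paddle was held down with about 9 N. I let it up only after the chute looked empty.
- **Plugs:** one lies by the tray's far (+y) wall and a pair lies under the mouth, all on the tray floor. No single view shows all three: the top view shows one of the pair, and the tray's near wall hides the far plug from the side camera. I got the count by combining both views.
- **Gate:** the paddle came back to 163 mm, its rest height, and both views show the gate shut.
- **Surroundings:** the things round the feeder look unmoved in the pictures. I did not measure their positions before and after.
- **Failed step:** the first move calls were refused because their rows left out unused fields. Nothing moved, and I resent them with every field filled in.

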